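# Sort the colour sets after a print run

## Robot

A 7-joint arm with a two-finger parallel gripper is mounted at the origin on the work surface. World frame = base frame: x ahead of the robot, y to its left, z up, the work surface at z = 0. Lengths are in m, angles in rad, forces in N, time in s.
With the tool pointing down it reaches from about 0.35 to 0.9 m from the base axis. Payload 19.9 kg.
Tool frame: the origin (TCP) lies on the centre line of the jaws, within the pads' length; the fingertips stand 8 mm ahead of it and the grasp point (between the pads) lies 11 mm behind it (arm.nose_length is the distance from the TCP to the fingertips, in m); z points along the fingers, y is the line along which they close (so a half turn about z gives the same grasp; the last joint's range is limited). The gripper opens to 94 mm and grips with 3 to 60 N. Pads are 16 mm wide; open, the fingers measure 119 mm over their backs; the gripper's body (75 mm by 177 mm) begins 78 mm behind the grasp point.
Start: joints at [1.087, 0.417, -0.01, 1.614, 0.005, 1.111, -0.053], TCP at [0.268, -0.565, 0.213] pointing down, gripper open.
Joint ranges: [-2.81, 2.81], [-0.39, 2.02], [-1.27, 1.25], [0.06, 2.57], [-1.19, 4.33], [0.19, 2], [-2.82, 2.82]. Speed limits (rad/s): [1.89, 1.89, 2.39, 2.39, 3.01, 3.01, 3.01].

## Interface

Orientations are given as a unit quaternion [w, x, y, z].
In Python, from station import arm gives the robot as it stands.
- The arm moves only by the shell command python3 -m inch 'ROWS' [FORCE]. ROWS is JSON, a list of rows, each an object of numbers: "tx", "ty", "tz": the shift along the tool's x, y, z in units of 0.15 m (1.0 is 0.15 m); "wx", "wy", "wz": the turn, a rotation vector about the tool's x, y, z in units of 180 degrees (1.0 is 180 degrees); "grip": the opening, from 0 (shut) to 1 (fully open). A call has 1 to 5 rows; each row is the pose to reach, as a shift and turn from the pose commanded when the call began, along the tool's axes at that moment, turning the shorter way round; what a row does not reach only later rows make up. A row lasts 1/10 s, in which the tool goes at most 50 mm and 8.59 degrees, less where a joint would pass 70% of its speed; a pose out of reach is approached as far as the arm can. A call with a number of a shift or a turn outside -1 to 1 is refused whole. A call with a gripper value outside its range is refused whole. The fingers move at their own pace and stop on an object; FORCE is the grip in N (left out, the last holds). Time passes only in rows, so rows that repeat a pose let the fingers close. It gives the time, the measured TCP pose, the force, the opening and the grip force at its end, in the units of the state.
- arm.state(): the state, without advancing time (a new reading comes with each control period).
- arm.snapshot(name): name is "scene" or "top" or "wrist"; returns (picture, depth): 480x640x3 uint8, red, green, blue; 480x640 float32, m along the optical axis (not along the pixel's ray), 0 where there is no reading.
- arm.get_calibration(name): a dict with "intrinsics" (3x3 intrinsics, pixels), "xyz" and "rotation" of the camera in the world; the wrist camera has in their place "hand_eye" (4x4, takes a point from camera to tool coordinates, whose origin is the TCP and whose axes are the flange's). Camera axes: x right, y down, z forward; pixel columns grow to the right and rows downward; lengths in m; the calibration is good to about 2 mm. A picture is of the moment at which its call begins: read the wrist's pose just before it. get_calibration takes no time and is no camera call.
- arm.sign_off(): hands the job in; it is judged then, once.
The state is a dict: "time_s": time; "joints": joint angles; "joint_velocities": joint speeds; "tau": joint torques, N m; "position": TCP position; "ee_rot": TCP orientation; "wrist_force": force on the tool from outside, world axes, zero at the start; "wrist_torque": the same for the moment, N m; "gripper_width": opening from 0.0 (shut) to 1.0 (fully open); "finger_force": force on a finger pad.
Only numpy, scipy, OpenCV 4.12 (cv2) and the standard library are available. Lean on these libraries where they do the work, as an engineer would, in place of code of your own. Each camera call takes 0.05 s, during which the arm holds its last target. There are 200 camera calls.

## Task

Clear the screen-printing bench by colour: put the red ink tin and the red squeegee together in the red tray, the blue tin and the blue squeegee in the blue tray, and the plain wooden block in the black tray. Everything must end flat on its tray's floor, let go, with the tins upright, the squeegees standing blade up and the block on the same broad face it lies on now; nothing may touch a tray that is not its own, and no tin may be tipped over on the way. Leave the tape roll and the cleaner can where they are.

Things in the scene. Friction and masses are not known exactly. Their poses are not given: they have to be found in the camera images.
- red_tin_center (a point): Closed ink tin standing upright, white with a red lid and a red band, 52 mm diameter, 70 mm high, 0.25 kg or somewhat more or less. Point: its centre, 35 mm above its underside; z up along its axis. Loose.
- blue_tin_center (a point): Closed ink tin standing upright, white with a blue lid and a blue band, 52 mm diameter, 70 mm high, 0.25 kg or somewhat more or less. Point: its centre, 35 mm above its underside; z up along its axis. Loose.
- red_squeegee_center (a point): Hand squeegee standing blade up: a red handle bar 100 mm long (its x), 30 mm thick (its y) and 40 mm high with a light wood stripe along it near the foot, and a white blade 9 mm thick rising 20 mm out of the middle of the handle's top (60 mm high in all), 0.18 kg or somewhat more or less. Point: its centre, half-way up, 30 mm above its underside; z up towards the blade. It starts with its length within 0.4 rad of world x. Loose.
- blue_squeegee_center (a point): Hand squeegee standing blade up: a blue handle bar 100 mm long (its x), 30 mm thick (its y) and 40 mm high with a light wood stripe along it near the foot, and a white blade 9 mm thick rising 20 mm out of the middle of the handle's top (60 mm high in all), 0.18 kg or somewhat more or less. Point: its centre, half-way up, 30 mm above its underside; z up towards the blade. It starts with its length within 0.4 rad of world x. Loose.
- wood_block_center (a point): Plain wooden spacer block 90 mm long (its x), 45 mm wide (its y), 40 mm high, lying on a 90 x 45 mm face. Point: its centre, 20 mm above its underside; z up. It starts with its length within 0.4 rad of world x. Loose.
- red_tray: Red plastic tray fixed to the bench, open-topped, 170 mm (its x) by 140 mm (its y) outside, 18 mm high, walls and floor 4 mm thick (inside 162 x 132 mm). Origin: centre of its underside, on the bench; x along its long side, z up. Turned up to 0.2 rad either way from the world's axes.
- blue_tray: Blue plastic tray fixed to the bench, open-topped, 170 mm (its x) by 140 mm (its y) outside, 18 mm high, walls and floor 4 mm thick (inside 162 x 132 mm). Origin: centre of its underside, on the bench; x along its long side, z up. Turned up to 0.2 rad either way from the world's axes.
- black_tray: Black plastic tray fixed to the bench, open-topped, 170 mm (its x) by 140 mm (its y) outside, 18 mm high, walls and floor 4 mm thick (inside 162 x 132 mm). Origin: centre of its underside, on the bench; x along its long side, z up. Turned up to 0.2 rad either way from the world's axes.
- tape_roll_center (a point): Bystander, loose: roll of yellow tape lying flat, 84 mm outside diameter, 36 mm high. Point: its centre, 18 mm above the bench.
- cleaner_can_center (a point): Bystander, loose: upright steel can of cleaner with a green label, 70 mm diameter, 120 mm high. Point: its centre, 60 mm above the bench.

How it is judged:
At the end, for the whole second after the job is handed in: Red tin and squeegee in the red tray, blue ones in the blue tray, block in the black tray: each centre within 70 mm (x) and 55 mm (y) of its tray's centre, upright within 0.15 rad, at most 6 mm above resting on the tray's floor, touching it and at rest (under 0.02 m/s) (x of red_tin_center in the frame of red_tray between -0.07 and 0.07 m and y of red_tin_center in the frame of red_tray between -0.055 and 0.055 m and z of red_tin_center in the frame of red_tray below 0.045 m and angle between each of red_tin_center, red_squeegee_center, blue_tin_center, blue_squeegee_center, wood_block_center's own z axis and vertical below 0.15 rad and linear speed of each of red_tin, red_squeegee, blue_tin, blue_squeegee, wood_block below 0.02 m/s and contact force between each of red_tin, red_squeegee and red_tray above 0.05 N and x of red_squeegee_center in the frame of red_tray between -0.07 and 0.07 m and y of red_squeegee_center in the frame of red_tray between -0.055 and 0.055 m and z of red_squeegee_center in the frame of red_tray below 0.04 m and x of blue_tin_center in the frame of blue_tray between -0.07 and 0.07 m and y of blue_tin_center in the frame of blue_tray between -0.055 and 0.055 m and z of blue_tin_center in the frame of blue_tray below 0.045 m and contact force between each of blue_tin, blue_squeegee and blue_tray above 0.05 N and x of blue_squeegee_center in the frame of blue_tray between -0.07 and 0.07 m and y of blue_squeegee_center in the frame of blue_tray between -0.055 and 0.055 m and z of blue_squeegee_center in the frame of blue_tray below 0.04 m and x of wood_block_center in the frame of black_tray between -0.07 and 0.07 m and y of wood_block_center in the frame of black_tray between -0.055 and 0.055 m and z of wood_block_center in the frame of black_tray below 0.03 m and contact force between wood_block and black_tray above 0.05 N).
It fails at once if an ink tin is tipped over (angle between any of red_tin_center, blue_tin_center's own z axis and vertical above 0.6 rad).
It fails at once if the tape roll or the cleaner can is pushed more than 25 mm from its place (distance of any of tape_roll_center, cleaner_can_center from where it was at the start of the episode above 0.025 m).
It fails at once if a thing touches a tray that is not its own (contact force between any of red_tin, red_squeegee, wood_block and blue_tray above 0.3 N or contact force between any of red_tin, red_squeegee, blue_tin, blue_squeegee and black_tray above 0.3 N or contact force between any of blue_tin, blue_squeegee, wood_block and red_tray above 0.3 N).
It also fails if it takes over 136 s, if anything falls off the work surface, if the arm or the gripper's body presses on something with over 40 N, if the wrist force passes 120 N, or if a joint passes its speed limit or range.

## Working session

There is one attempt and no reset: what is moved stays moved. The work goes in short steps, Python scripts to look and compute and a shell command to move; the robot and the scene stay as the last step left them, time stands still between calls to the robot, and variables do not carry over. Pictures are saved under pics/ and viewed, at most 14 in all, crops included, and the job is handed in when it is done.

```bash
mkdir -p pics; ls
python3 - <<'E'
from station import arm
import cv2,numpy as np
s=arm.state();print(s)
for n in("scene","top"):
    p,d=arm.snapshot(n);cv2.imwrite(f"pics/{n}0.png",p[:,:,::-1]);np.savez(f"{n}0.npz",p=p,d=d)
    print(n,arm.get_calibration(n))
print(arm.get_calibration("wrist"),arm.nose_length)
E
```

```text
pics
{'time_s': 0.0, 'joints': array([ 1.08648167,  0.41799684, -0.01029279,  1.61416758,  0.00466262,
        1.11068932, -0.05303228]), 'joint_velocities': array([ 2.21864213e-03,  4.89905924e-05,  2.92016441e-04, -1.93944436e-03,
       -1.36926498e-03,  4.06415002e-04, -3.19155624e-04]), 'tau': array([-2.09882501e-04, -8.51261616e+01,  6.38938006e-01, -4.25989795e+01,
       -4.87785623e-02,  1.85186032e-02,  1.20643526e-04]), 'position': array([ 0.26763933, -0.56439089,  0.21281381]), 'ee_rot': array([-5.95805136e-04,  9.75594666e-01,  2.19578380e-01, -1.66205496e-04]), 'wrist_force': array([ 0.11706871,  0.14640755, -0.52995086]), 'wrist_torque': array([-0.00097337,  0.01213854,  0.01349997]), 'finger_force': 0.0, 'gripper_width': 0.9976052159994482}
scene {'intrinsics': array([[491.67953363,   0.        , 319.02818445],
       [  0.        , 491.67953363, 235.21646538],
       [  0.        ,   0.        ,   1.        ]]), 'xyz': array([ 1.30187416, -0.41866226,  0.74902431]), 'rotation': array([-0.37822955,  0.77529033,  0.45657997, -0.21772011])}
top {'intrinsics': array([[592.1416355 ,   0.        , 327.14263271],
       [  0.        , 592.1416355 , 244.51902772],
       [  0.        ,   0.        ,   1.        ]]), 'xyz': array([ 0.24750128, -0.00237579,  1.56761839]), 'rotation': array([-0.07141649,  0.71062683, -0.69716078,  0.06225787])}
{'intrinsics': array([[353.24802359,   0.        , 322.02475518],
       [  0.        , 353.24802359, 239.66288436],
       [  0.        ,   0.        ,   1.        ]]), 'hand_eye': array([[ 8.71130622e-04, -9.70734895e-01, -2.40152044e-01,
         6.83047801e-02],
       [ 9.99999590e-01,  7.86079142e-04,  4.49947497e-04,
         3.57284600e-04],
       [-2.48001223e-04, -2.40152338e-01,  9.70735182e-01,
        -1.72604120e-01],
       [ 0.00000000e+00,  0.00000000e+00,  0.00000000e+00,
         1.00000000e+00]])} 0.008
```

View pics/top0.png

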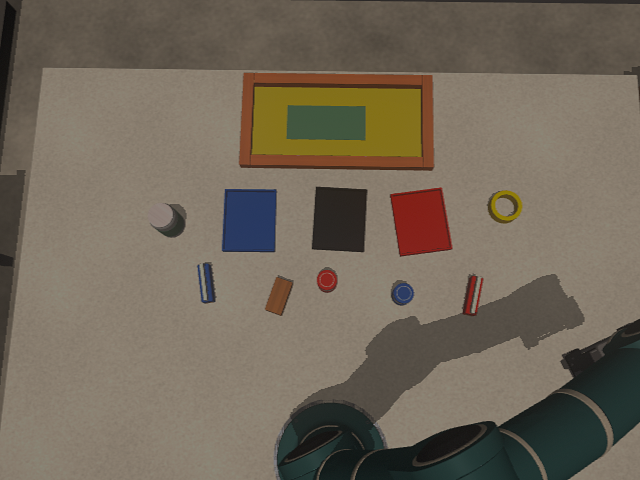

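View pics/scene0.png

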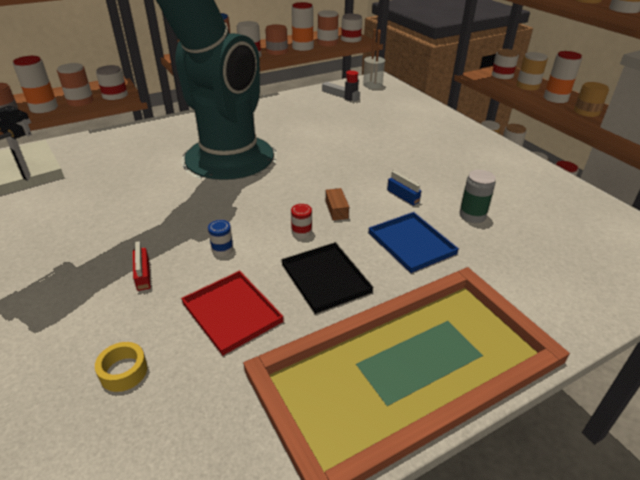

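The top view (up = +x, left = +y) shows the trays: blue at (250,220), black (340,220), red (421,221). The parts are the blue squeegee (206,283), block (279,295), red tin (327,279), blue tin (402,292) and red squeegee (473,295). The bystanders are the can (165,217) and tape (505,206).

```bash
cat > h.py <<'E'
import numpy as np,cv2
from scipy.spatial.transform import Rotation as R
from station import arm
def q2R(q): return R.from_quat(np.r_[q[1:],q[0]]).as_matrix()
def cloud(d,K,T):
    v,u=np.indices(d.shape)
    P=np.stack([(u-K[0,2])/K[0,0]*d,(v-K[1,2])/K[1,1]*d,d],-1)
    return P@T[:3,:3].T+T[:3,3]
def camT(n,s=None):
    c=arm.get_calibration(n);T=np.eye(4)
    if n=="wrist":
        T[:3,:3]=q2R(s["ee_rot"]);T[:3,3]=s["position"];return c["intrinsics"],T@c["hand_eye"]
    T[:3,:3]=q2R(c["rotation"]);T[:3,3]=c["xyz"];return c["intrinsics"],T
def rect(pts):
    """centre, long, short, angle of the long side from world x"""
    (c,(w,h),a)=cv2.minAreaRect((pts*1000).astype(np.float32))
    if w<h: w,h,a=h,w,a+90
    return np.round(np.array(c)/1000,4),round(w),round(h),round(np.radians((a+90)%180-90),3)
E
python3 - <<'E'
from h import *
f=np.load("top0.npz");p,d=f["p"],f["d"];K,T=camT("top");W=cloud(d,K,T)
print("bench z",np.median(W[300:400,100:180,2]))
for n,u,v in [("blue_tray",250,220),("black_tray",340,220),("red_tray",421,221),("bsq",206,283),("block",279,295),("rtin",327,279),("btin",402,292),("rsq",473,295),("can",165,217),("tape",505,206)]:
    m=np.zeros(d.shape,bool);r=42 if "tray" in n else 28;m[v-r:v+r,u-r:u+r]=True
    m&=(W[...,2]>(0.0025 if "tray" in n else .02))&(W[...,2]<.2)
    k,l,st,_=cv2.connectedComponentsWithStats(m.astype(np.uint8));i=1+st[1:,4].argmax();m=l==i
    Q=W[m];hi=Q[:,2]>np.percentile(Q[:,2],97)-.006
    print(n,st[i,4],"zmax",Q[:,2].max().round(4),rect(Q[:,:2]),"top",rect(Q[hi][:,:2]))
E
```

```text
bench z 0.0012604765635891857
blue_tray 3224 zmax 0.0351 (array([0.6137, 0.2463]), 232, 201, np.float64(0.022)) top (array([0.6095, 0.2319]), 172, 141, np.float64(0.005))
black_tray 3178 zmax 0.0296 (array([ 0.6185, -0.0115]), 232, 227, np.float64(0.027)) top (array([ 0.6163, -0.0111]), 172, 140, np.float64(-0.038))
red_tray 3157 zmax 0.0277 (array([ 0.6184, -0.2325]), 231, 219, np.float64(-0.023)) top (array([ 0.6136, -0.2298]), 171, 142, np.float64(0.149))
bsq 497 zmax 0.071 (array([0.4341, 0.3366]), 101, 32, np.float64(0.18)) top (array([0.4358, 0.3365]), 91, 9, np.float64(0.179))
block 630 zmax 0.0512 (array([0.4036, 0.1436]), 90, 46, np.float64(-0.31)) top (array([0.4032, 0.1433]), 90, 45, np.float64(-0.31))
rtin 359 zmax 0.0799 (array([0.4426, 0.0189]), 50, 50, np.float64(-0.804)) top (array([0.4417, 0.0197]), 48, 47, np.float64(-1.552))
btin 380 zmax 0.0825 (array([ 0.4132, -0.1752]), 51, 50, np.float64(0.024)) top (array([ 0.4136, -0.1755]), 48, 48, np.float64(-0.002))
rsq 514 zmax 0.0698 (array([ 0.4136, -0.3607]), 100, 32, np.float64(-0.217)) top (array([ 0.4146, -0.3604]), 93, 10, np.float64(-0.221))
can 887 zmax 0.1305 (array([0.5917, 0.4393]), 70, 68, np.float64(0.001)) top (array([0.5938, 0.4406]), 61, 60, np.float64(1.543))
tape 485 zmax 0.0456 (array([ 0.656 , -0.4539]), 85, 82, np.float64(-0.621)) top (array([ 0.655 , -0.4521]), 81, 81, np.float64(0.566))
```

All the sizes match what was given. Next is a small planner that turns world waypoints into tool-axis values.

```bash
cat >> h.py <<'E'
def plan(targets):
    """targets (x,y,z,psi): psi = yaw of tool x, tool pointing down; prints each call's numbers"""
    s=arm.state();p=s["position"].copy();M=q2R(s["ee_rot"])
    print("t",round(s["time_s"],1),"p",p.round(4),"psi",round(np.arctan2(M[1,0],M[0,0]),3),"w",round(s["gripper_width"],3),"f",round(s["finger_force"],1))
    for x,y,z,a in targets:
        G=R.from_euler("z",a).as_matrix()@np.diag([1,-1,-1])
        t=np.round(M.T@(np.array([x,y,z])-p)/.15,2);w=np.round(R.from_matrix(M.T@G).as_rotvec()/np.pi,2)
        print((x,y,z,a),"t",t,"w",w,"rows>=",round(max(np.linalg.norm(t)*3,np.linalg.norm(w)*180/8.59),1))
        p=p+M@t*.15;M=M@R.from_rotvec(w*np.pi).as_matrix()
E
python3 -c "
from h import *
plan([(.34,-.46,.16,-.22),(.414,-.3605,.1,-.22),(.414,-.3605,.026,-.22)])"
```

```text
t 0.1 p [ 0.2676 -0.5644  0.2129] psi 0.443 w 1.001 f 0.0
(0.34, -0.46, 0.16, -0.22) t [ 0.73 -0.42  0.35] w [-0.    0.    0.21] rows>= 4.4
(0.414, -0.3605, 0.1, -0.22) t [ 0.34 -0.76  0.4 ] w [-0.  0.  0.] rows>= 2.8
(0.414, -0.3605, 0.026, -0.22) t [0.  0.  0.5] w [-0.  0.  0.] rows>= 1.5
```

```bash
r='x'; python3 -m inch '[{"tx":0.73,"ty":-0.42,"tz":0.35,"wz":0.21},{"tx":0.73,"ty":-0.42,"tz":0.35,"wz":0.21},{"tx":0.73,"ty":-0.42,"tz":0.35,"wz":0.21},{"tx":0.73,"ty":-0.42,"tz":0.35,"wz":0.21},{"tx":0.73,"ty":-0.42,"tz":0.35,"wz":0.21}]' 25
python3 -m inch '[{"tx":0.34,"ty":-0.76,"tz":0.4},{"tx":0.34,"ty":-0.76,"tz":0.4},{"tx":0.34,"ty":-0.76,"tz":0.4},{"tx":0.34,"ty":-0.76,"tz":0.4},{"tx":0.34,"ty":-0.76,"tz":0.4}]'
python3 -c "
from h import *
plan([(.414,-.3605,.026,-.22)])
s=arm.state();p,d=arm.snapshot('wrist');cv2.imwrite('pics/w1.png',p[:,:,::-1])
K,T=camT('wrist',s);W=cloud(d,K,T);m=(W[...,2]>.044)&(W[...,2]<.075)&(np.abs(W[...,0]-.414)<.08)&(np.abs(W[...,1]+.36)<.05)&(d>0)
print(m.sum(),rect(W[m][:,:2]) if m.sum()>9 else 0)"
```

```text
t 0.1 p [ 0.2676 -0.5644  0.2129] psi 0.443 w 1.001 f 0.0
(0.414, -0.3605, 0.026, -0.22) t [ 1.46 -0.81  1.25] w [-0.    0.    0.21] rows>= 6.3
432 (array([ 0.3765, -0.3558]), 21, 11, np.float64(-0.205))invalid input
invalid input
```

View pics/w1.png

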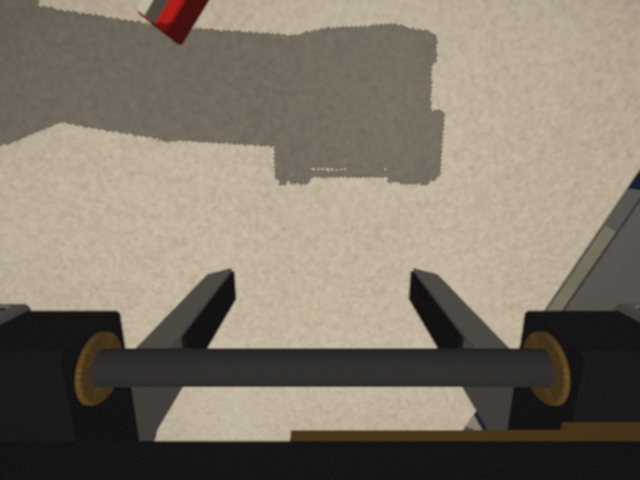

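The arm has not moved: the rows were rejected. The view shows the red squeegee's near end at (175,25) at the top edge. I'll give every field.

```bash
python3 -m inch '[{"tx":0.73,"ty":-0.42,"tz":0.35,"wx":0,"wy":0,"wz":0.21,"grip":1},{"tx":0.73,"ty":-0.42,"tz":0.35,"wx":0,"wy":0,"wz":0.21,"grip":1},{"tx":0.73,"ty":-0.42,"tz":0.35,"wx":0,"wy":0,"wz":0.21,"grip":1},{"tx":0.73,"ty":-0.42,"tz":0.35,"wx":0,"wy":0,"wz":0.21,"grip":1},{"tx":0.73,"ty":-0.42,"tz":0.35,"wx":0,"wy":0,"wz":0.21,"grip":1}]' 25
```

```text
time_s: 0.65
position: [0.3405, -0.4596, 0.1604]
ee_rot: [-0.0, 0.994, -0.11, -0.0]
wrist_force: [-1.2, -0.6, 0.3]
gripper_width: 1.001
finger_force: 0.0
```

```bash
python3 -m inch '[{"tx":0.34,"ty":-0.76,"tz":0.4,"wx":0,"wy":0,"wz":0,"grip":1},{"tx":0.34,"ty":-0.76,"tz":0.4,"wx":0,"wy":0,"wz":0,"grip":1},{"tx":0.34,"ty":-0.76,"tz":0.4,"wx":0,"wy":0,"wz":0,"grip":1},{"tx":0.34,"ty":-0.76,"tz":0.4,"wx":0,"wy":0,"wz":0,"grip":1}]'
python3 -c "
from h import *
plan([(.414,-.3605,.026,-.22),(.414,-.3605,.15,-.22),(.5,-.31,.15,0),(.618,-.2614,.15,.149),(.618,-.2614,.032,.149)])
s=arm.state();p,d=arm.snapshot('wrist');cv2.imwrite('pics/w2.png',p[:,:,::-1])"
```

```text
time_s: 1.05
position: [0.4162, -0.3554, 0.0988]
ee_rot: [-0.002, 0.994, -0.105, -0.001]
wrist_force: [-0.3, -0.5, 0.6]
gripper_width: 0.998
finger_force: 0.0
t 1.1 p [ 0.4162 -0.3554  0.0988] psi -0.211 w 0.998 f 0.0
(0.414, -0.3605, 0.026, -0.22) t [-0.01  0.04  0.49] w [-0.  0.  0.] rows>= 1.5
(0.414, -0.3605, 0.15, -0.22) t [ 0.   -0.01 -0.83] w [-0.  0.  0.] rows>= 2.5
(0.5, -0.31, 0.15, 0) t [ 0.49 -0.44 -0.  ] w [-0.    0.   -0.07] rows>= 2.0
(0.618, -0.2614, 0.15, 0.149) t [ 0.79 -0.32 -0.  ] w [-0.    0.   -0.04] rows>= 2.6
(0.618, -0.2614, 0.032, 0.149) t [0.   0.   0.79] w [-0.  0. -0.] rows>= 2.4
```

View pics/w2.png

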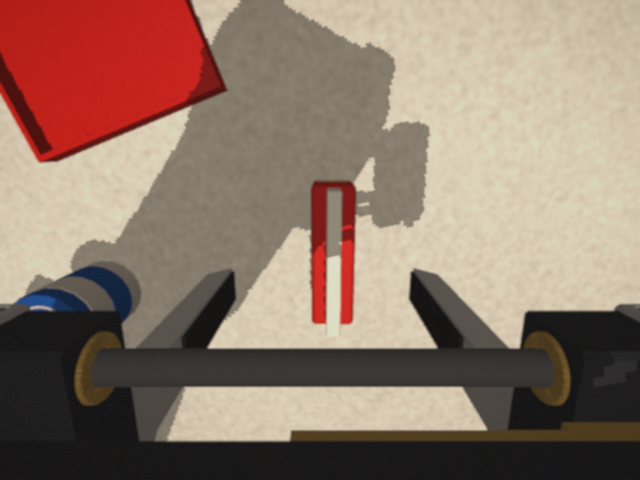

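The red squeegee is centred between the jaws and aligned with them (columns 312–355 against jaws at 235/412). Descend and grip.

```bash
python3 -m inch '[{"tx":0,"ty":0,"tz":0.25,"wx":0,"wy":0,"wz":0,"grip":1},{"tx":0,"ty":0,"tz":0.49,"wx":0,"wy":0,"wz":0,"grip":1},{"tx":0,"ty":0,"tz":0.49,"wx":0,"wy":0,"wz":0,"grip":1},{"tx":0,"ty":0,"tz":0.49,"wx":0,"wy":0,"wz":0,"grip":1}]'
python3 -m inch '[{"tx":0,"ty":0,"tz":0,"wx":0,"wy":0,"wz":0,"grip":0.2},{"tx":0,"ty":0,"tz":0,"wx":0,"wy":0,"wz":0,"grip":0.2},{"tx":0,"ty":0,"tz":0,"wx":0,"wy":0,"wz":0,"grip":0.2},{"tx":0,"ty":0,"tz":0,"wx":0,"wy":0,"wz":0,"grip":0.2},{"tx":0,"ty":0,"tz":0,"wx":0,"wy":0,"wz":0,"grip":0.2}]' 25
python3 -m inch '[{"tx":0,"ty":0,"tz":0,"wx":0,"wy":0,"wz":0,"grip":0.2},{"tx":0,"ty":0,"tz":0,"wx":0,"wy":0,"wz":0,"grip":0.2},{"tx":0,"ty":0,"tz":0,"wx":0,"wy":0,"wz":0,"grip":0.2},{"tx":0,"ty":0,"tz":0,"wx":0,"wy":0,"wz":0,"grip":0.2},{"tx":0,"ty":0,"tz":0,"wx":0,"wy":0,"wz":0,"grip":0.2}]' 25
```

```text
time_s: 1.5
position: [0.4136, -0.3613, 0.0282]
ee_rot: [-0.0, 0.994, -0.109, -0.0]
wrist_force: [-0.1, 0.1, 1.3]
gripper_width: 1.001
finger_force: 0.0
time_s: 2.0
position: [0.4142, -0.3606, 0.0278]
ee_rot: [0.0, 0.994, -0.108, 0.0]
wrist_force: [-0.3, 0.1, 0.4]
gripper_width: 0.611
finger_force: 0.0
time_s: 2.5
position: [0.414, -0.3606, 0.0274]
ee_rot: [0.0, 0.994, -0.108, -0.0]
wrist_force: [1.1, 0.0, 0.1]
gripper_width: 0.317
finger_force: 25.0
```

```bash
python3 -m inch '[{"tx":0,"ty":0,"tz":-0.1,"wx":0,"wy":0,"wz":0,"grip":0.2},{"tx":0,"ty":0,"tz":-0.3,"wx":0,"wy":0,"wz":0,"grip":0.2},{"tx":0,"ty":0,"tz":-0.55,"wx":0,"wy":0,"wz":0,"grip":0.2},{"tx":0,"ty":0,"tz":-0.8,"wx":0,"wy":0,"wz":0,"grip":0.2},{"tx":0,"ty":0,"tz":-0.8,"wx":0,"wy":0,"wz":0,"grip":0.2}]'
python3 -m inch '[{"tx":0.15,"ty":-0.13,"tz":0,"wx":0,"wy":0,"wz":-0.02,"grip":0.2},{"tx":0.32,"ty":-0.3,"tz":0,"wx":0,"wy":0,"wz":-0.04,"grip":0.2},{"tx":0.49,"ty":-0.44,"tz":0,"wx":0,"wy":0,"wz":-0.07,"grip":0.2},{"tx":0.49,"ty":-0.44,"tz":0,"wx":0,"wy":0,"wz":-0.07,"grip":0.2}]'
python3 -m inch '[{"tx":0.25,"ty":-0.1,"tz":0,"wx":0,"wy":0,"wz":-0.02,"grip":0.2},{"tx":0.5,"ty":-0.2,"tz":0,"wx":0,"wy":0,"wz":-0.03,"grip":0.2},{"tx":0.79,"ty":-0.32,"tz":0,"wx":0,"wy":0,"wz":-0.04,"grip":0.2},{"tx":0.79,"ty":-0.32,"tz":0,"wx":0,"wy":0,"wz":-0.04,"grip":0.2},{"tx":0.79,"ty":-0.32,"tz":0,"wx":0,"wy":0,"wz":-0.04,"grip":0.2}]'
python3 -m inch '[{"tx":0,"ty":0,"tz":0,"wx":0,"wy":0,"wz":0,"grip":0.2},{"tx":0,"ty":0,"tz":0,"wx":0,"wy":0,"wz":0,"grip":0.2}]'
python3 -c "
from h import *
plan([(.618,-.2614,.032,.149)])
s=arm.state();p,d=arm.snapshot('wrist');cv2.imwrite('pics/w3.png',p[:,:,::-1])"
```

```text
time_s: 3.0
position: [0.4159, -0.362, 0.153]
ee_rot: [0.002, 0.994, -0.108, 0.003]
wrist_force: [0.2, -0.1, -1.4]
gripper_width: 0.319
finger_force: 25.0
time_s: 3.4
position: [0.5035, -0.3084, 0.1474]
ee_rot: [-0.001, 1.0, 0.006, 0.001]
wrist_force: [-0.8, -0.3, -2.0]
gripper_width: 0.317
finger_force: 25.0
time_s: 3.9
position: [0.6184, -0.2628, 0.1468]
ee_rot: [-0.0, 0.998, 0.065, -0.001]
wrist_force: [-0.8, -0.0, -1.5]
gripper_width: 0.317
finger_force: 25.0
time_s: 4.1
position: [0.6174, -0.2645, 0.1476]
ee_rot: [0.0, 0.998, 0.063, -0.0]
wrist_force: [0.1, 0.8, -1.1]
gripper_width: 0.317
finger_force: 25.0
t 4.1 p [ 0.6174 -0.2645  0.1476] psi 0.127 w 0.317 f 25.0
(0.618, -0.2614, 0.032, 0.149) t [ 0.01 -0.02  0.77] w [ 0.    0.   -0.01] rows>= 2.3
```

View pics/w3.png

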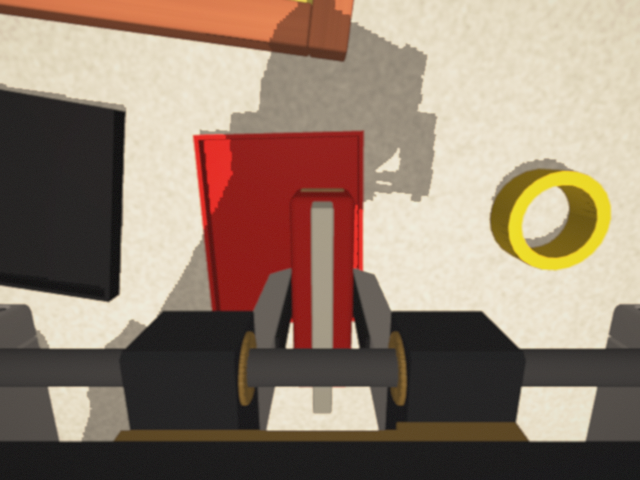

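The squeegee is held level over the right half of the red tray (edges at columns 195–363) and aligned with it. Lower and release.

```bash
python3 -m inch '[{"tx":0.01,"ty":-0.02,"tz":0.25,"wx":0,"wy":0,"wz":-0.01,"grip":0.2},{"tx":0.01,"ty":-0.02,"tz":0.5,"wx":0,"wy":0,"wz":-0.01,"grip":0.2},{"tx":0.01,"ty":-0.02,"tz":0.68,"wx":0,"wy":0,"wz":-0.01,"grip":0.2},{"tx":0.01,"ty":-0.02,"tz":0.74,"wx":0,"wy":0,"wz":-0.01,"grip":0.2},{"tx":0.01,"ty":-0.02,"tz":0.77,"wx":0,"wy":0,"wz":-0.01,"grip":0.2}]'
python3 -m inch '[{"tx":0,"ty":0,"tz":0,"wx":0,"wy":0,"wz":0,"grip":0.2},{"tx":0,"ty":0,"tz":0,"wx":0,"wy":0,"wz":0,"grip":0.2}]'
```

```text
time_s: 4.65
position: [0.6191, -0.2607, 0.0318]
ee_rot: [-0.0, 0.997, 0.08, -0.0]
wrist_force: [-0.0, -0.5, -1.7]
gripper_width: 0.316
finger_force: 25.0
time_s: 4.85
position: [0.6203, -0.2607, 0.0335]
ee_rot: [0.0, 0.997, 0.08, 0.001]
wrist_force: [-0.6, 0.3, -1.5]
gripper_width: 0.314
finger_force: 25.0
```

```bash
python3 -m inch '[{"tx":0,"ty":0,"tz":0.01,"wx":0,"wy":0,"wz":0,"grip":0.2},{"tx":0,"ty":0,"tz":0.01,"wx":0,"wy":0,"wz":0,"grip":0.46},{"tx":0,"ty":0,"tz":0.01,"wx":0,"wy":0,"wz":0,"grip":0.46},{"tx":0,"ty":0,"tz":0.01,"wx":0,"wy":0,"wz":0,"grip":0.46},{"tx":0,"ty":0,"tz":0.01,"wx":0,"wy":0,"wz":0,"grip":0.46}]'
python3 -m inch '[{"tx":0,"ty":0,"tz":-0.1,"wx":0,"wy":0,"wz":0,"grip":0.46},{"tx":0,"ty":0,"tz":-0.4,"wx":0,"wy":0,"wz":0,"grip":0.46},{"tx":0,"ty":0,"tz":-0.7,"wx":0,"wy":0,"wz":0,"grip":0.46},{"tx":0,"ty":0,"tz":-0.9,"wx":0,"wy":0,"wz":0,"grip":0.46},{"tx":0,"ty":0,"tz":-0.9,"wx":0,"wy":0,"wz":0,"grip":1}]'
python3 -c "
from h import *
plan([(.54,-.16,.17,.65),(.47,-.05,.17,1.15),(.442,.0195,.17,1.57),(.442,.0195,.042,1.57)])"
```

```text
time_s: 5.35
position: [0.6196, -0.2604, 0.0306]
ee_rot: [0.0, 0.997, 0.08, 0.0]
wrist_force: [-0.2, 0.3, -0.3]
gripper_width: 0.459
finger_force: 0.0
time_s: 5.85
position: [0.6216, -0.2611, 0.1716]
ee_rot: [0.002, 0.997, 0.08, 0.003]
wrist_force: [-0.2, 0.1, -0.1]
gripper_width: 0.512
finger_force: 0.0
t 5.8 p [ 0.6216 -0.2611  0.1716] psi 0.16 w 0.512 f 0.0
(0.54, -0.16, 0.17, 0.65) t [-0.43 -0.75  0.  ] w [ 0.   -0.   -0.16] rows>= 3.4
(0.47, -0.05, 0.17, 1.15) t [ 0.08 -0.87 -0.  ] w [ 0.   -0.   -0.16] rows>= 3.4
(0.442, 0.0195, 0.17, 1.57) t [ 0.35 -0.35 -0.  ] w [ 0.    0.   -0.13] rows>= 2.7
(0.442, 0.0195, 0.042, 1.57) t [ 0.01 -0.    0.85] w [0. 0. 0.] rows>= 2.6
```

```bash
python3 -m inch '[{"tx":-0.43,"ty":-0.75,"tz":0,"wx":0,"wy":0,"wz":-0.16,"grip":1},{"tx":-0.43,"ty":-0.75,"tz":0,"wx":0,"wy":0,"wz":-0.16,"grip":1},{"tx":-0.43,"ty":-0.75,"tz":0,"wx":0,"wy":0,"wz":-0.16,"grip":1},{"tx":-0.43,"ty":-0.75,"tz":0,"wx":0,"wy":0,"wz":-0.16,"grip":1}]'
python3 -m inch '[{"tx":0.08,"ty":-0.87,"tz":0,"wx":0,"wy":0,"wz":-0.16,"grip":1},{"tx":0.08,"ty":-0.87,"tz":0,"wx":0,"wy":0,"wz":-0.16,"grip":1},{"tx":0.08,"ty":-0.87,"tz":0,"wx":0,"wy":0,"wz":-0.16,"grip":1},{"tx":0.08,"ty":-0.87,"tz":0,"wx":0,"wy":0,"wz":-0.16,"grip":1}]'
python3 -m inch '[{"tx":0.35,"ty":-0.35,"tz":0,"wx":0,"wy":0,"wz":-0.13,"grip":1},{"tx":0.35,"ty":-0.35,"tz":0,"wx":0,"wy":0,"wz":-0.13,"grip":1},{"tx":0.35,"ty":-0.35,"tz":0,"wx":0,"wy":0,"wz":-0.13,"grip":1},{"tx":0.35,"ty":-0.35,"tz":0,"wx":0,"wy":0,"wz":-0.13,"grip":1},{"tx":0.35,"ty":-0.35,"tz":0,"wx":0,"wy":0,"wz":-0.13,"grip":1}]'
python3 -c "
from h import *
plan([(.442,.0195,.042,1.57)])
p,d=arm.snapshot('wrist');cv2.imwrite('pics/w4.png',p[:,:,::-1])"
```

```text
time_s: 6.25
position: [0.5361, -0.1563, 0.1661]
ee_rot: [-0.0, 0.944, 0.33, -0.0]
wrist_force: [0.7, -0.4, 0.4]
gripper_width: 0.849
finger_force: 0.0
time_s: 6.65
position: [0.4652, -0.0461, 0.1659]
ee_rot: [0.0, 0.832, 0.555, -0.0]
wrist_force: [0.8, -0.9, -0.3]
gripper_width: 1.0
finger_force: 0.0
time_s: 7.15
position: [0.4396, 0.0192, 0.1656]
ee_rot: [0.0, 0.708, 0.707, -0.0]
wrist_force: [-0.6, 0.1, 0.7]
gripper_width: 1.0
finger_force: 0.0
t 7.2 p [0.4396 0.0192 0.1656] psi 1.57 w 1.0 f 0.0
(0.442, 0.0195, 0.042, 1.57) t [0.   0.02 0.82] w [ 0.  0. -0.] rows>= 2.5
```

View pics/w4.png

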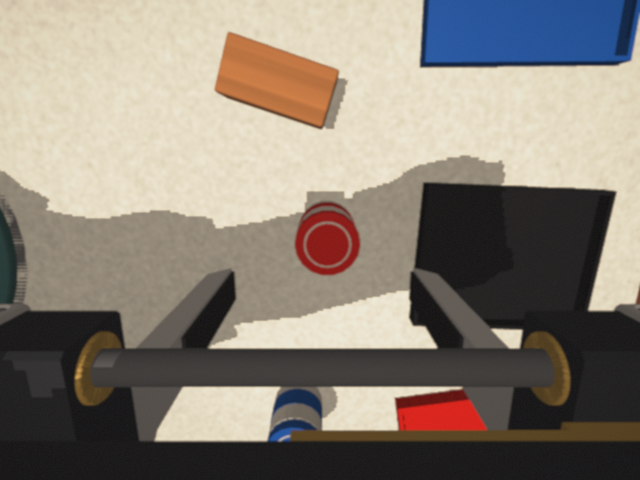

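The red tin is centred between the jaws (columns 296–359, row 240). Descend and grip.

```bash
python3 -m inch '[{"tx":0,"ty":0.02,"tz":0.3,"wx":0,"wy":0,"wz":0,"grip":1},{"tx":0,"ty":0.02,"tz":0.6,"wx":0,"wy":0,"wz":0,"grip":1},{"tx":0,"ty":0.02,"tz":0.75,"wx":0,"wy":0,"wz":0,"grip":1},{"tx":0,"ty":0.02,"tz":0.82,"wx":0,"wy":0,"wz":0,"grip":1},{"tx":0,"ty":0.02,"tz":0.82,"wx":0,"wy":0,"wz":0,"grip":0.7}]'
python3 -m inch '[{"tx":0,"ty":0,"tz":0,"wx":0,"wy":0,"wz":0,"grip":0.45},{"tx":0,"ty":0,"tz":0,"wx":0,"wy":0,"wz":0,"grip":0.45},{"tx":0,"ty":0,"tz":0,"wx":0,"wy":0,"wz":0,"grip":0.45},{"tx":0,"ty":0,"tz":0,"wx":0,"wy":0,"wz":0,"grip":0.45},{"tx":0,"ty":0,"tz":0,"wx":0,"wy":0,"wz":0,"grip":0.45}]' 25
python3 -m inch '[{"tx":0,"ty":0,"tz":0,"wx":0,"wy":0,"wz":0,"grip":0.45},{"tx":0,"ty":0,"tz":0,"wx":0,"wy":0,"wz":0,"grip":0.45}]' 25
python3 -c "
from h import *
plan([(.442,.0195,.16,1.57),(.48,-.06,.16,1.6),(.55,-.14,.16,1.72),(.6087,-.1972,.16,1.72),(.6087,-.1972,.047,1.72)])"
```

```text
time_s: 7.7
position: [0.4421, 0.0195, 0.0417]
ee_rot: [-0.001, 0.707, 0.708, -0.001]
wrist_force: [0.5, -0.2, 0.3]
gripper_width: 0.944
finger_force: 0.0
time_s: 8.2
position: [0.4429, 0.0196, 0.0429]
ee_rot: [0.0, 0.706, 0.708, 0.0]
wrist_force: [-0.2, -0.8, 6.9]
gripper_width: 0.551
finger_force: 25.0
time_s: 8.4
position: [0.4429, 0.0196, 0.0429]
ee_rot: [0.0, 0.706, 0.708, 0.0]
wrist_force: [0.0, -0.5, 7.7]
gripper_width: 0.552
finger_force: 25.0
t 8.4 p [0.4429 0.0196 0.0429] psi 1.574 w 0.552 f 25.0
(0.442, 0.0195, 0.16, 1.57) t [-0.   -0.01 -0.78] w [0. 0. 0.] rows>= 2.3
(0.48, -0.06, 0.16, 1.6) t [-0.53  0.26 -0.  ] w [ 0.    0.   -0.01] rows>= 1.8
(0.55, -0.14, 0.16, 1.72) t [-0.55  0.44 -0.  ] w [ 0.    0.   -0.04] rows>= 2.1
(0.6087, -0.1972, 0.16, 1.72) t [-0.44  0.33  0.  ] w [0. 0. 0.] rows>= 1.6
(0.6087, -0.1972, 0.047, 1.72) t [ 0.   -0.    0.75] w [0. 0. 0.] rows>= 2.2
```

```bash
python3 -m inch '[{"tx":0,"ty":0,"tz":-0.15,"wx":0,"wy":0,"wz":0,"grip":0.45},{"tx":0,"ty":0,"tz":-0.35,"wx":0,"wy":0,"wz":0,"grip":0.45},{"tx":0,"ty":0,"tz":-0.6,"wx":0,"wy":0,"wz":0,"grip":0.45},{"tx":0,"ty":0,"tz":-0.78,"wx":0,"wy":0,"wz":0,"grip":0.45},{"tx":0,"ty":0,"tz":-0.78,"wx":0,"wy":0,"wz":0,"grip":0.45}]'
python3 -m inch '[{"tx":-0.18,"ty":0.08,"tz":0,"wx":0,"wy":0,"wz":0,"grip":0.45},{"tx":-0.36,"ty":0.17,"tz":0,"wx":0,"wy":0,"wz":0,"grip":0.45},{"tx":-0.53,"ty":0.26,"tz":0,"wx":0,"wy":0,"wz":-0.01,"grip":0.45}]'
python3 -m inch '[{"tx":-0.18,"ty":0.14,"tz":0,"wx":0,"wy":0,"wz":-0.01,"grip":0.45},{"tx":-0.36,"ty":0.28,"tz":0,"wx":0,"wy":0,"wz":-0.02,"grip":0.45},{"tx":-0.55,"ty":0.44,"tz":0,"wx":0,"wy":0,"wz":-0.04,"grip":0.45}]'
python3 -m inch '[{"tx":-0.2,"ty":0.15,"tz":0,"wx":0,"wy":0,"wz":0,"grip":0.45},{"tx":-0.35,"ty":0.26,"tz":0,"wx":0,"wy":0,"wz":0,"grip":0.45},{"tx":-0.44,"ty":0.33,"tz":0,"wx":0,"wy":0,"wz":0,"grip":0.45},{"tx":-0.44,"ty":0.33,"tz":0,"wx":0,"wy":0,"wz":0,"grip":0.45},{"tx":-0.44,"ty":0.33,"tz":0,"wx":0,"wy":0,"wz":0,"grip":0.45}]'
python3 -c "
from h import *
plan([(.6087,-.1972,.0475,1.72)])
p,d=arm.snapshot('wrist');cv2.imwrite('pics/w5.png',p[:,:,::-1])"
```

```text
time_s: 8.9
position: [0.4441, 0.0197, 0.1624]
ee_rot: [0.002, 0.706, 0.708, 0.002]
wrist_force: [0.1, 0.1, -3.0]
gripper_width: 0.551
finger_force: 25.0
time_s: 9.2
position: [0.4817, -0.0609, 0.1586]
ee_rot: [-0.0, 0.695, 0.719, -0.0]
wrist_force: [-0.1, 0.1, -1.4]
gripper_width: 0.55
finger_force: 25.0
time_s: 9.5
position: [0.5506, -0.1409, 0.1582]
ee_rot: [-0.001, 0.648, 0.762, -0.0]
wrist_force: [0.6, 1.1, -3.0]
gripper_width: 0.547
finger_force: 25.0
time_s: 10.0
position: [0.6093, -0.1967, 0.1581]
ee_rot: [-0.001, 0.648, 0.761, -0.0]
wrist_force: [0.3, 0.4, -1.7]
gripper_width: 0.551
finger_force: 25.0
t 10.0 p [ 0.6093 -0.1967  0.1581] psi 1.731 w 0.551 f 25.0
(0.6087, -0.1972, 0.0475, 1.72) t [-0.   -0.    0.74] w [-0. -0.  0.] rows>= 2.2
```

View pics/w5.png

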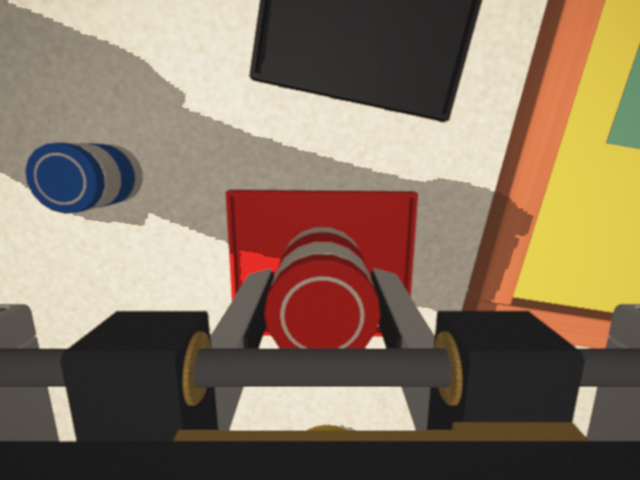

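The tin hangs upright over the red tray (tray edges at columns 228–415, row 190). Lower and release.

```bash
python3 -m inch '[{"tx":0,"ty":0,"tz":0.25,"wx":0,"wy":0,"wz":0,"grip":0.45},{"tx":0,"ty":0,"tz":0.5,"wx":0,"wy":0,"wz":0,"grip":0.45},{"tx":0,"ty":0,"tz":0.65,"wx":0,"wy":0,"wz":0,"grip":0.45},{"tx":0,"ty":0,"tz":0.72,"wx":0,"wy":0,"wz":0,"grip":0.45},{"tx":0,"ty":0,"tz":0.74,"wx":0,"wy":0,"wz":0,"grip":0.45}]'
python3 -m inch '[{"tx":0,"ty":0,"tz":0,"wx":0,"wy":0,"wz":0,"grip":0.45},{"tx":0,"ty":0,"tz":0,"wx":0,"wy":0,"wz":0,"grip":0.45}]'
```

```text
time_s: 10.55
position: [0.6094, -0.1966, 0.0478]
ee_rot: [-0.001, 0.648, 0.762, -0.0]
wrist_force: [0.3, -0.5, -2.1]
gripper_width: 0.549
finger_force: 25.0
time_s: 10.75
position: [0.6106, -0.1973, 0.0498]
ee_rot: [0.001, 0.648, 0.761, 0.0]
wrist_force: [-1.1, 0.3, -1.9]
gripper_width: 0.549
finger_force: 25.0
```

```bash
python3 -m inch '[{"tx":0,"ty":0,"tz":0.015,"wx":0,"wy":0,"wz":0,"grip":0.45},{"tx":0,"ty":0,"tz":0.015,"wx":0,"wy":0,"wz":0,"grip":0.7},{"tx":0,"ty":0,"tz":0.015,"wx":0,"wy":0,"wz":0,"grip":0.7},{"tx":0,"ty":0,"tz":0.015,"wx":0,"wy":0,"wz":0,"grip":0.7},{"tx":0,"ty":0,"tz":0.015,"wx":0,"wy":0,"wz":0,"grip":0.7}]'
python3 -m inch '[{"tx":0,"ty":0,"tz":-0.1,"wx":0,"wy":0,"wz":0,"grip":0.7},{"tx":0,"ty":0,"tz":-0.4,"wx":0,"wy":0,"wz":0,"grip":0.7},{"tx":0,"ty":0,"tz":-0.7,"wx":0,"wy":0,"wz":0,"grip":0.7},{"tx":0,"ty":0,"tz":-0.8,"wx":0,"wy":0,"wz":0,"grip":0.8},{"tx":0,"ty":0,"tz":-0.8,"wx":0,"wy":0,"wz":0,"grip":1}]'
python3 -c "
from h import *
plan([(.5,-.185,.16,1.57),(.4134,-.1753,.16,1.57),(.4134,-.1753,.042,1.57)])"
```

```text
time_s: 11.25
position: [0.6101, -0.1972, 0.0463]
ee_rot: [0.0, 0.648, 0.761, 0.0]
wrist_force: [-0.4, -0.5, -0.6]
gripper_width: 0.703
finger_force: 0.0
time_s: 11.75
position: [0.6112, -0.1975, 0.1697]
ee_rot: [0.002, 0.648, 0.761, 0.001]
wrist_force: [0.1, 0.4, 0.1]
gripper_width: 0.838
finger_force: 0.0
t 11.8 p [ 0.6112 -0.1975  0.1697] psi 1.731 w 0.838 f 0.0
(0.5, -0.185, 0.16, 1.57) t [ 0.2  -0.72  0.06] w [0.   0.   0.05] rows>= 2.2
(0.4134, -0.1753, 0.16, 1.57) t [ 0.07 -0.58 -0.  ] w [0. 0. 0.] rows>= 1.8
(0.4134, -0.1753, 0.042, 1.57) t [-0.    0.    0.79] w [0. 0. 0.] rows>= 2.4
```

```bash
python3 -m inch '[{"tx":0.2,"ty":-0.72,"tz":0.04,"wx":0,"wy":0,"wz":0.05,"grip":1},{"tx":0.2,"ty":-0.72,"tz":0.04,"wx":0,"wy":0,"wz":0.05,"grip":1},{"tx":0.2,"ty":-0.72,"tz":0.04,"wx":0,"wy":0,"wz":0.05,"grip":1},{"tx":0.2,"ty":-0.72,"tz":0.04,"wx":0,"wy":0,"wz":0.05,"grip":1}]'
python3 -m inch '[{"tx":0.07,"ty":-0.58,"tz":0,"wx":0,"wy":0,"wz":0,"grip":1},{"tx":0.07,"ty":-0.58,"tz":0,"wx":0,"wy":0,"wz":0,"grip":1},{"tx":0.07,"ty":-0.58,"tz":0,"wx":0,"wy":0,"wz":0,"grip":1},{"tx":0.07,"ty":-0.58,"tz":0,"wx":0,"wy":0,"wz":0,"grip":1},{"tx":0.07,"ty":-0.58,"tz":0,"wx":0,"wy":0,"wz":0,"grip":1}]'
python3 -c "
from h import *
plan([(.4134,-.1753,.042,1.57)])
p,d=arm.snapshot('wrist');cv2.imwrite('pics/w6.png',p[:,:,::-1])"
```

```text
time_s: 12.15
position: [0.4968, -0.185, 0.1599]
ee_rot: [-0.0, 0.706, 0.708, -0.001]
wrist_force: [1.1, -0.0, -0.3]
gripper_width: 0.997
finger_force: 0.0
time_s: 12.65
position: [0.413, -0.1746, 0.1603]
ee_rot: [0.0, 0.706, 0.708, 0.0]
wrist_force: [-0.2, -0.9, 0.1]
gripper_width: 1.001
finger_force: 0.0
t 12.7 p [ 0.413  -0.1746  0.1603] psi 1.574 w 1.001 f 0.0
(0.4134, -0.1753, 0.042, 1.57) t [-0.    0.    0.79] w [ 0. -0.  0.] rows>= 2.4
```

View pics/w6.png

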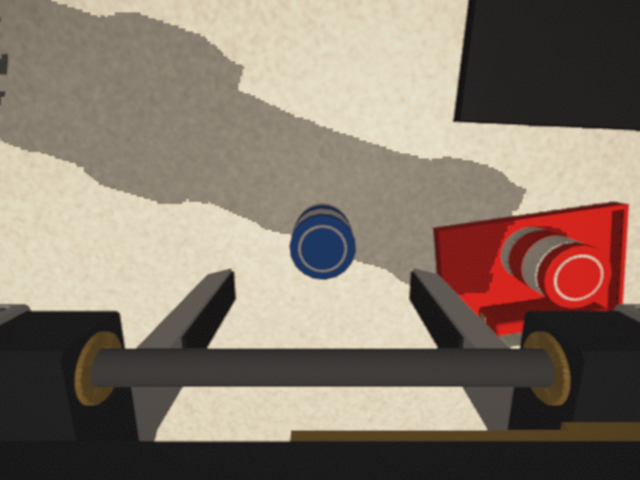

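The blue tin is centred (323,245), and the red tin stands upright in its tray at (560,265). Descend and grip.

```bash
python3 -m inch '[{"tx":0,"ty":0,"tz":0.3,"wx":0,"wy":0,"wz":0,"grip":1},{"tx":0,"ty":0,"tz":0.6,"wx":0,"wy":0,"wz":0,"grip":1},{"tx":0,"ty":0,"tz":0.75,"wx":0,"wy":0,"wz":0,"grip":1},{"tx":0,"ty":0,"tz":0.79,"wx":0,"wy":0,"wz":0,"grip":1},{"tx":0,"ty":0,"tz":0.79,"wx":0,"wy":0,"wz":0,"grip":0.7}]'
python3 -m inch '[{"tx":0,"ty":0,"tz":0,"wx":0,"wy":0,"wz":0,"grip":0.45},{"tx":0,"ty":0,"tz":0,"wx":0,"wy":0,"wz":0,"grip":0.45},{"tx":0,"ty":0,"tz":0,"wx":0,"wy":0,"wz":0,"grip":0.45},{"tx":0,"ty":0,"tz":0,"wx":0,"wy":0,"wz":0,"grip":0.45},{"tx":0,"ty":0,"tz":0,"wx":0,"wy":0,"wz":0,"grip":0.45}]' 25
python3 -m inch '[{"tx":0,"ty":0,"tz":0,"wx":0,"wy":0,"wz":0,"grip":0.45},{"tx":0,"ty":0,"tz":0,"wx":0,"wy":0,"wz":0,"grip":0.45}]' 25
python3 -c "
from h import *
plan([(.4134,-.1753,.16,1.57),(.46,-.05,.16,1.57),(.52,.07,.16,1.57),(.6095,.1985,.16,1.57),(.6095,.1985,.05,1.57)])"
```

```text
time_s: 13.2
position: [0.4119, -0.1742, 0.0413]
ee_rot: [-0.001, 0.706, 0.708, -0.0]
wrist_force: [0.7, -1.1, 0.6]
gripper_width: 0.944
finger_force: 0.0
time_s: 13.7
position: [0.412, -0.1747, 0.0422]
ee_rot: [0.001, 0.706, 0.708, 0.0]
wrist_force: [0.8, 0.9, 5.9]
gripper_width: 0.55
finger_force: 25.0
time_s: 13.9
position: [0.412, -0.1748, 0.0422]
ee_rot: [0.0, 0.706, 0.708, 0.0]
wrist_force: [0.5, -0.4, 7.4]
gripper_width: 0.549
finger_force: 25.0
t 13.9 p [ 0.412  -0.1748  0.0422] psi 1.574 w 0.549 f 25.0
(0.4134, -0.1753, 0.16, 1.57) t [-0.    0.01 -0.79] w [0. 0. 0.] rows>= 2.4
(0.46, -0.05, 0.16, 1.57) t [0.83 0.31 0.  ] w [0. 0. 0.] rows>= 2.7
(0.52, 0.07, 0.16, 1.57) t [0.8  0.41 0.  ] w [0. 0. 0.] rows>= 2.7
(0.6095, 0.1985, 0.16, 1.57) t [0.85 0.59 0.  ] w [0. 0. 0.] rows>= 3.1
(0.6095, 0.1985, 0.05, 1.57) t [0.   0.   0.74] w [0. 0. 0.] rows>= 2.2
```

```bash
python3 -m inch '[{"tx":0,"ty":0,"tz":-0.15,"wx":0,"wy":0,"wz":0,"grip":0.45},{"tx":0,"ty":0,"tz":-0.35,"wx":0,"wy":0,"wz":0,"grip":0.45},{"tx":0,"ty":0,"tz":-0.6,"wx":0,"wy":0,"wz":0,"grip":0.45},{"tx":0,"ty":0,"tz":-0.79,"wx":0,"wy":0,"wz":0,"grip":0.45},{"tx":0,"ty":0,"tz":-0.79,"wx":0,"wy":0,"wz":0,"grip":0.45}]'
python3 -m inch '[{"tx":0.15,"ty":0.05,"tz":0,"wx":0,"wy":0,"wz":0,"grip":0.45},{"tx":0.37,"ty":0.14,"tz":0,"wx":0,"wy":0,"wz":0,"grip":0.45},{"tx":0.6,"ty":0.22,"tz":0,"wx":0,"wy":0,"wz":0,"grip":0.45},{"tx":0.83,"ty":0.31,"tz":0,"wx":0,"wy":0,"wz":0,"grip":0.45}]'
python3 -m inch '[{"tx":0.2,"ty":0.1,"tz":0,"wx":0,"wy":0,"wz":0,"grip":0.45},{"tx":0.4,"ty":0.2,"tz":0,"wx":0,"wy":0,"wz":0,"grip":0.45},{"tx":0.6,"ty":0.3,"tz":0,"wx":0,"wy":0,"wz":0,"grip":0.45},{"tx":0.8,"ty":0.41,"tz":0,"wx":0,"wy":0,"wz":0,"grip":0.45}]'
python3 -m inch '[{"tx":0.22,"ty":0.15,"tz":0,"wx":0,"wy":0,"wz":0,"grip":0.45},{"tx":0.44,"ty":0.3,"tz":0,"wx":0,"wy":0,"wz":0,"grip":0.45},{"tx":0.66,"ty":0.46,"tz":0,"wx":0,"wy":0,"wz":0,"grip":0.45},{"tx":0.8,"ty":0.55,"tz":0,"wx":0,"wy":0,"wz":0,"grip":0.45},{"tx":0.85,"ty":0.59,"tz":0,"wx":0,"wy":0,"wz":0,"grip":0.45}]'
python3 -m inch '[{"tx":0,"ty":0,"tz":0,"wx":0,"wy":0,"wz":0,"grip":0.45},{"tx":0,"ty":0,"tz":0,"wx":0,"wy":0,"wz":0,"grip":0.45}]'
python3 -c "
from h import *
plan([(.6095,.1985,.0475,1.57)])"
```

```text
time_s: 14.4
position: [0.4129, -0.1751, 0.1632]
ee_rot: [0.002, 0.706, 0.708, 0.001]
wrist_force: [-0.2, -0.4, -3.3]
gripper_width: 0.548
finger_force: 25.0
time_s: 14.8
position: [0.4572, -0.0486, 0.1592]
ee_rot: [-0.001, 0.706, 0.708, -0.0]
wrist_force: [-0.5, 0.0, -3.3]
gripper_width: 0.551
finger_force: 25.0
time_s: 15.2
position: [0.5185, 0.0714, 0.159]
ee_rot: [-0.001, 0.706, 0.708, -0.001]
wrist_force: [0.5, -0.2, -3.9]
gripper_width: 0.55
finger_force: 25.0
time_s: 15.7
position: [0.6067, 0.2006, 0.1583]
ee_rot: [-0.001, 0.705, 0.709, -0.001]
wrist_force: [-1.2, -0.7, -3.1]
gripper_width: 0.551
finger_force: 25.0
time_s: 15.9
position: [0.6063, 0.1969, 0.1594]
ee_rot: [-0.0, 0.706, 0.708, -0.001]
wrist_force: [0.5, 0.1, -4.2]
gripper_width: 0.55
finger_force: 25.0
t 15.9 p [0.6063 0.1969 0.1594] psi 1.573 w 0.55 f 25.0
(0.6095, 0.1985, 0.0475, 1.57) t [0.01 0.02 0.75] w [-0.  0.  0.] rows>= 2.3
```

```bash
python3 -m inch '[{"tx":0.01,"ty":0.02,"tz":0.25,"wx":0,"wy":0,"wz":0,"grip":0.45},{"tx":0.01,"ty":0.02,"tz":0.5,"wx":0,"wy":0,"wz":0,"grip":0.45},{"tx":0.01,"ty":0.02,"tz":0.65,"wx":0,"wy":0,"wz":0,"grip":0.45},{"tx":0.01,"ty":0.02,"tz":0.72,"wx":0,"wy":0,"wz":0,"grip":0.45},{"tx":0.01,"ty":0.02,"tz":0.75,"wx":0,"wy":0,"wz":0,"grip":0.45}]'
python3 -m inch '[{"tx":0,"ty":0,"tz":0,"wx":0,"wy":0,"wz":0,"grip":0.45},{"tx":0,"ty":0,"tz":0,"wx":0,"wy":0,"wz":0,"grip":0.45}]'
```

```text
time_s: 16.4
position: [0.6096, 0.1985, 0.0473]
ee_rot: [-0.0, 0.706, 0.708, -0.0]
wrist_force: [0.1, -0.5, -3.2]
gripper_width: 0.549
finger_force: 25.0
time_s: 16.6
position: [0.6106, 0.1996, 0.049]
ee_rot: [0.0, 0.706, 0.708, 0.001]
wrist_force: [-0.4, -0.9, -3.6]
gripper_width: 0.546
finger_force: 25.0
```

Lower by 2–3 mm, release and rise, then plan to the blue squeegee.

```bash
python3 -m inch '[{"tx":0,"ty":0,"tz":0.015,"wx":0,"wy":0,"wz":0,"grip":0.45},{"tx":0,"ty":0,"tz":0.015,"wx":0,"wy":0,"wz":0,"grip":0.7},{"tx":0,"ty":0,"tz":0.015,"wx":0,"wy":0,"wz":0,"grip":0.7},{"tx":0,"ty":0,"tz":0.015,"wx":0,"wy":0,"wz":0,"grip":0.7},{"tx":0,"ty":0,"tz":0.015,"wx":0,"wy":0,"wz":0,"grip":0.7}]'
python3 -m inch '[{"tx":0,"ty":0,"tz":-0.1,"wx":0,"wy":0,"wz":0,"grip":0.7},{"tx":0,"ty":0,"tz":-0.4,"wx":0,"wy":0,"wz":0,"grip":0.7},{"tx":0,"ty":0,"tz":-0.7,"wx":0,"wy":0,"wz":0,"grip":0.7},{"tx":0,"ty":0,"tz":-0.8,"wx":0,"wy":0,"wz":0,"grip":0.8},{"tx":0,"ty":0,"tz":-0.8,"wx":0,"wy":0,"wz":0,"grip":1}]'
python3 -c "
from h import *
plan([(.55,.23,.17,.97),(.48,.29,.17,.42),(.435,.3365,.13,.18),(.435,.3365,.027,.18)])"
```

```text
time_s: 17.1
position: [0.61, 0.1996, 0.0456]
ee_rot: [0.0, 0.706, 0.708, 0.0]
wrist_force: [0.7, -0.8, 0.6]
gripper_width: 0.699
finger_force: 0.0
time_s: 17.6
position: [0.6111, 0.2001, 0.1689]
ee_rot: [0.001, 0.706, 0.708, 0.002]
wrist_force: [-0.6, 0.0, 0.4]
gripper_width: 0.837
finger_force: 0.0
t 17.6 p [0.6111 0.2001 0.1689] psi 1.574 w 0.837 f 0.0
(0.55, 0.23, 0.17, 0.97) t [ 0.2  -0.41 -0.01] w [ 0.   -0.    0.19] rows>= 4.0
(0.48, 0.29, 0.17, 0.42) t [ 0.07 -0.61 -0.  ] w [ 0.   -0.    0.18] rows>= 3.8
(0.435, 0.3365, 0.13, 0.18) t [-0.15 -0.4   0.27] w [ 0.   -0.    0.07] rows>= 1.5
(0.435, 0.3365, 0.027, 0.18) t [-0.   -0.    0.68] w [-0. -0.  0.] rows>= 2.0
```

```bash
python3 -m inch '[{"tx":0.2,"ty":-0.41,"tz":0,"wx":0,"wy":0,"wz":0.19,"grip":1},{"tx":0.2,"ty":-0.41,"tz":0,"wx":0,"wy":0,"wz":0.19,"grip":1},{"tx":0.2,"ty":-0.41,"tz":0,"wx":0,"wy":0,"wz":0.19,"grip":1},{"tx":0.2,"ty":-0.41,"tz":0,"wx":0,"wy":0,"wz":0.19,"grip":1},{"tx":0.2,"ty":-0.41,"tz":0,"wx":0,"wy":0,"wz":0.19,"grip":1}]'
python3 -m inch '[{"tx":0.07,"ty":-0.61,"tz":0,"wx":0,"wy":0,"wz":0.18,"grip":1},{"tx":0.07,"ty":-0.61,"tz":0,"wx":0,"wy":0,"wz":0.18,"grip":1},{"tx":0.07,"ty":-0.61,"tz":0,"wx":0,"wy":0,"wz":0.18,"grip":1},{"tx":0.07,"ty":-0.61,"tz":0,"wx":0,"wy":0,"wz":0.18,"grip":1},{"tx":0.07,"ty":-0.61,"tz":0,"wx":0,"wy":0,"wz":0.18,"grip":1}]'
python3 -m inch '[{"tx":-0.15,"ty":-0.4,"tz":0.27,"wx":0,"wy":0,"wz":0.07,"grip":1},{"tx":-0.15,"ty":-0.4,"tz":0.27,"wx":0,"wy":0,"wz":0.07,"grip":1},{"tx":-0.15,"ty":-0.4,"tz":0.27,"wx":0,"wy":0,"wz":0.07,"grip":1},{"tx":-0.15,"ty":-0.4,"tz":0.27,"wx":0,"wy":0,"wz":0.07,"grip":1},{"tx":-0.15,"ty":-0.4,"tz":0.27,"wx":0,"wy":0,"wz":0.07,"grip":1}]'
python3 -c "
from h import *
plan([(.435,.3365,.027,.18)])
p,d=arm.snapshot('wrist');cv2.imwrite('pics/w7.png',p[:,:,::-1])"
```

```text
time_s: 18.1
position: [0.5478, 0.2293, 0.1648]
ee_rot: [0.0, 0.884, 0.468, -0.001]
wrist_force: [0.3, -0.2, -0.1]
gripper_width: 1.002
finger_force: 0.0
time_s: 18.6
position: [0.478, 0.2893, 0.165]
ee_rot: [0.0, 0.979, 0.205, -0.0]
wrist_force: [-0.3, 0.5, 0.3]
gripper_width: 0.999
finger_force: 0.0
time_s: 19.1
position: [0.4348, 0.3345, 0.1253]
ee_rot: [-0.0, 0.995, 0.097, 0.0]
wrist_force: [-0.3, -0.2, 0.2]
gripper_width: 1.003
finger_force: 0.0
t 19.1 p [0.4348 0.3345 0.1253] psi 0.194 w 1.003 f 0.0
(0.435, 0.3365, 0.027, 0.18) t [ 0.   -0.01  0.66] w [ 0. -0.  0.] rows>= 2.0
```

View pics/w7.png

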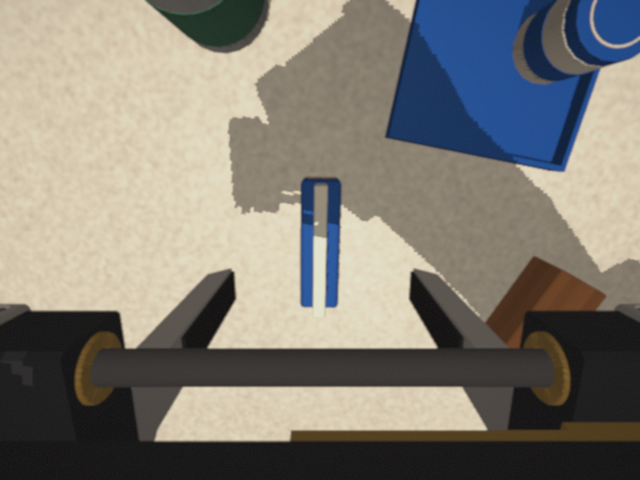

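The blue squeegee is centred and aligned (columns 302–341), and the blue tin stands in its tray's right half (560,45). Descend and grip.

```bash
python3 -m inch '[{"tx":0,"ty":-0.01,"tz":0.25,"wx":0,"wy":0,"wz":0,"grip":1},{"tx":0,"ty":-0.01,"tz":0.5,"wx":0,"wy":0,"wz":0,"grip":0.9},{"tx":0,"ty":-0.01,"tz":0.66,"wx":0,"wy":0,"wz":0,"grip":0.8},{"tx":0,"ty":-0.01,"tz":0.66,"wx":0,"wy":0,"wz":0,"grip":0.7},{"tx":0,"ty":-0.01,"tz":0.66,"wx":0,"wy":0,"wz":0,"grip":0.6}]'
python3 -m inch '[{"tx":0,"ty":0,"tz":0,"wx":0,"wy":0,"wz":0,"grip":0.2},{"tx":0,"ty":0,"tz":0,"wx":0,"wy":0,"wz":0,"grip":0.2},{"tx":0,"ty":0,"tz":0,"wx":0,"wy":0,"wz":0,"grip":0.2},{"tx":0,"ty":0,"tz":0,"wx":0,"wy":0,"wz":0,"grip":0.2},{"tx":0,"ty":0,"tz":0,"wx":0,"wy":0,"wz":0,"grip":0.2}]' 25
python3 -m inch '[{"tx":0,"ty":0,"tz":0,"wx":0,"wy":0,"wz":0,"grip":0.2},{"tx":0,"ty":0,"tz":0,"wx":0,"wy":0,"wz":0,"grip":0.2},{"tx":0,"ty":0,"tz":0,"wx":0,"wy":0,"wz":0,"grip":0.2}]' 25
python3 -c "
from h import *
plan([(.435,.3365,.155,.18),(.52,.3,.155,.1),(.61,.266,.155,.01),(.61,.266,.034,.01)])"
```

```text
time_s: 19.65
position: [0.4341, 0.3366, 0.0268]
ee_rot: [-0.0, 0.995, 0.096, 0.0]
wrist_force: [0.1, -0.3, 0.5]
gripper_width: 0.692
finger_force: 0.0
time_s: 20.15
position: [0.4336, 0.3368, 0.0264]
ee_rot: [-0.0, 0.995, 0.096, 0.0]
wrist_force: [-0.6, -0.9, 6.7]
gripper_width: 0.322
finger_force: 25.0
time_s: 20.45
position: [0.4336, 0.3368, 0.0264]
ee_rot: [-0.0, 0.995, 0.096, 0.0]
wrist_force: [-1.4, -1.4, 7.1]
gripper_width: 0.321
finger_force: 25.0
t 20.4 p [0.4336 0.3368 0.0264] psi 0.191 w 0.321 f 25.0
(0.435, 0.3365, 0.155, 0.18) t [ 0.01  0.   -0.86] w [-0. -0.  0.] rows>= 2.6
(0.52, 0.3, 0.155, 0.1) t [0.51 0.35 0.  ] w [-0.   -0.    0.03] rows>= 1.9
(0.61, 0.266, 0.155, 0.01) t [0.57 0.28 0.  ] w [-0.   -0.    0.03] rows>= 1.9
(0.61, 0.266, 0.034, 0.01) t [0.   0.   0.81] w [-0. -0. -0.] rows>= 2.4
```

```bash
python3 -m inch '[{"tx":0,"ty":0,"tz":-0.1,"wx":0,"wy":0,"wz":0,"grip":0.2},{"tx":0,"ty":0,"tz":-0.3,"wx":0,"wy":0,"wz":0,"grip":0.2},{"tx":0,"ty":0,"tz":-0.55,"wx":0,"wy":0,"wz":0,"grip":0.2},{"tx":0,"ty":0,"tz":-0.8,"wx":0,"wy":0,"wz":0,"grip":0.2},{"tx":0,"ty":0,"tz":-0.86,"wx":0,"wy":0,"wz":0,"grip":0.2}]'
python3 -m inch '[{"tx":0.17,"ty":0.11,"tz":0,"wx":0,"wy":0,"wz":0.01,"grip":0.2},{"tx":0.34,"ty":0.23,"tz":0,"wx":0,"wy":0,"wz":0.02,"grip":0.2},{"tx":0.51,"ty":0.35,"tz":0,"wx":0,"wy":0,"wz":0.03,"grip":0.2}]'
python3 -m inch '[{"tx":0.2,"ty":0.1,"tz":0,"wx":0,"wy":0,"wz":0.01,"grip":0.2},{"tx":0.4,"ty":0.2,"tz":0,"wx":0,"wy":0,"wz":0.02,"grip":0.2},{"tx":0.57,"ty":0.28,"tz":0,"wx":0,"wy":0,"wz":0.03,"grip":0.2},{"tx":0.57,"ty":0.28,"tz":0,"wx":0,"wy":0,"wz":0.03,"grip":0.2},{"tx":0.57,"ty":0.28,"tz":0,"wx":0,"wy":0,"wz":0.03,"grip":0.2}]'
python3 -m inch '[{"tx":0,"ty":0,"tz":0,"wx":0,"wy":0,"wz":0,"grip":0.2},{"tx":0,"ty":0,"tz":0,"wx":0,"wy":0,"wz":0,"grip":0.2}]'
python3 -c "
from h import *
plan([(.61,.266,.0305,.005)])
p,d=arm.snapshot('wrist');cv2.imwrite('pics/w8.png',p[:,:,::-1])"
```

```text
time_s: 20.95
position: [0.4346, 0.3379, 0.1597]
ee_rot: [-0.001, 0.995, 0.096, 0.002]
wrist_force: [0.4, 0.2, -1.4]
gripper_width: 0.315
finger_force: 24.9
time_s: 21.25
position: [0.5193, 0.2992, 0.1554]
ee_rot: [0.0, 0.999, 0.048, -0.0]
wrist_force: [0.6, 1.0, -3.0]
gripper_width: 0.319
finger_force: 24.9
time_s: 21.75
position: [0.6074, 0.2661, 0.1546]
ee_rot: [0.0, 1.0, 0.001, -0.001]
wrist_force: [-1.1, 1.4, -2.3]
gripper_width: 0.319
finger_force: 24.9
time_s: 21.95
position: [0.6069, 0.2669, 0.1552]
ee_rot: [-0.0, 1.0, 0.002, -0.0]
wrist_force: [-0.5, 0.1, -1.8]
gripper_width: 0.316
finger_force: 24.9
t 21.9 p [0.6069 0.2669 0.1552] psi 0.004 w 0.316 f 24.9
(0.61, 0.266, 0.0305, 0.005) t [0.02 0.01 0.83] w [-0.  0. -0.] rows>= 2.5
```

View pics/w8.png

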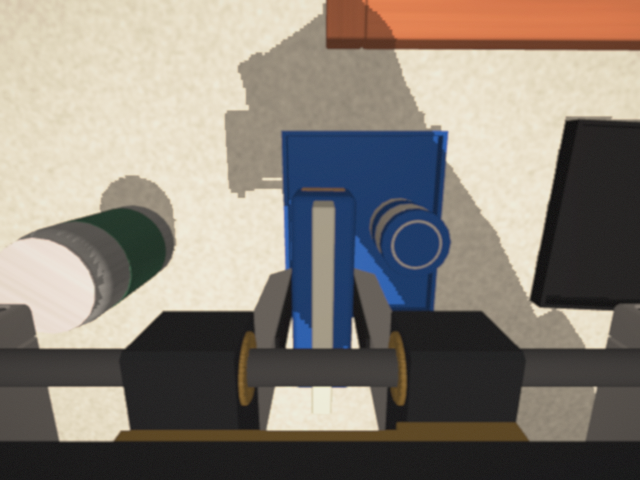

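The squeegee hangs over the left half of the blue tray (columns 284–447), and the tin at (410,240) is clear of the fingers. Lower, settle and release.

```bash
python3 -m inch '[{"tx":0.02,"ty":0.01,"tz":0.25,"wx":0,"wy":0,"wz":0,"grip":0.2},{"tx":0.02,"ty":0.01,"tz":0.5,"wx":0,"wy":0,"wz":0,"grip":0.2},{"tx":0.02,"ty":0.01,"tz":0.7,"wx":0,"wy":0,"wz":0,"grip":0.2},{"tx":0.02,"ty":0.01,"tz":0.78,"wx":0,"wy":0,"wz":0,"grip":0.2},{"tx":0.02,"ty":0.01,"tz":0.82,"wx":0,"wy":0,"wz":0,"grip":0.2}]'
python3 -m inch '[{"tx":0,"ty":0,"tz":0,"wx":0,"wy":0,"wz":0,"grip":0.2},{"tx":0,"ty":0,"tz":0,"wx":0,"wy":0,"wz":0,"grip":0.2}]'
```

```text
time_s: 22.5
position: [0.6103, 0.265, 0.0314]
ee_rot: [0.0, 1.0, 0.002, -0.001]
wrist_force: [0.6, 0.1, -2.1]
gripper_width: 0.314
finger_force: 24.9
time_s: 22.7
position: [0.6115, 0.2652, 0.0335]
ee_rot: [-0.0, 1.0, 0.002, 0.001]
wrist_force: [0.8, 1.2, -1.4]
gripper_width: 0.318
finger_force: 24.9
```

```bash
python3 -m inch '[{"tx":0,"ty":0,"tz":0.018,"wx":0,"wy":0,"wz":0,"grip":0.2},{"tx":0,"ty":0,"tz":0.018,"wx":0,"wy":0,"wz":0,"grip":0.42},{"tx":0,"ty":0,"tz":0.018,"wx":0,"wy":0,"wz":0,"grip":0.42},{"tx":0,"ty":0,"tz":0.018,"wx":0,"wy":0,"wz":0,"grip":0.42},{"tx":0,"ty":0,"tz":0.018,"wx":0,"wy":0,"wz":0,"grip":0.42}]'
python3 -m inch '[{"tx":0,"ty":0,"tz":-0.1,"wx":0,"wy":0,"wz":0,"grip":0.42},{"tx":0,"ty":0,"tz":-0.4,"wx":0,"wy":0,"wz":0,"grip":0.42},{"tx":0,"ty":0,"tz":-0.7,"wx":0,"wy":0,"wz":0,"grip":0.42},{"tx":0,"ty":0,"tz":-0.9,"wx":0,"wy":0,"wz":0,"grip":0.42},{"tx":0,"ty":0,"tz":-0.9,"wx":0,"wy":0,"wz":0,"grip":1}]'
python3 -c "
from h import *
plan([(.51,.205,.17,-.1),(.4034,.1434,.13,-.31),(.4034,.1434,.027,-.31)])"
```

```text
time_s: 23.2
position: [0.6108, 0.2648, 0.0294]
ee_rot: [-0.0, 1.0, 0.001, 0.0]
wrist_force: [0.8, 0.3, 0.1]
gripper_width: 0.423
finger_force: 0.0
time_s: 23.7
position: [0.6127, 0.2658, 0.1704]
ee_rot: [-0.002, 1.0, 0.001, 0.004]
wrist_force: [0.7, 0.8, 0.2]
gripper_width: 0.472
finger_force: 0.0
t 23.7 p [0.6127 0.2658 0.1704] psi 0.003 w 0.472 f 0.0
(0.51, 0.205, 0.17, -0.1) t [-0.69  0.4  -0.  ] w [-0.   -0.    0.03] rows>= 2.4
(0.4034, 0.1434, 0.13, -0.31) t [-0.67  0.48  0.26] w [-0.   -0.    0.07] rows>= 2.6
(0.4034, 0.1434, 0.027, -0.31) t [-0.    0.    0.68] w [-0. -0. -0.] rows>= 2.0
```

```bash
python3 -m inch '[{"tx":-0.69,"ty":0.4,"tz":0,"wx":0,"wy":0,"wz":0.03,"grip":1},{"tx":-0.69,"ty":0.4,"tz":0,"wx":0,"wy":0,"wz":0.03,"grip":1},{"tx":-0.69,"ty":0.4,"tz":0,"wx":0,"wy":0,"wz":0.03,"grip":1},{"tx":-0.69,"ty":0.4,"tz":0,"wx":0,"wy":0,"wz":0.03,"grip":1}]'
python3 -m inch '[{"tx":-0.67,"ty":0.48,"tz":0.26,"wx":0,"wy":0,"wz":0.07,"grip":1},{"tx":-0.67,"ty":0.48,"tz":0.26,"wx":0,"wy":0,"wz":0.07,"grip":1},{"tx":-0.67,"ty":0.48,"tz":0.26,"wx":0,"wy":0,"wz":0.07,"grip":1},{"tx":-0.67,"ty":0.48,"tz":0.26,"wx":0,"wy":0,"wz":0.07,"grip":1},{"tx":-0.67,"ty":0.48,"tz":0.26,"wx":0,"wy":0,"wz":0.07,"grip":1}]'
python3 -c "
from h import *
plan([(.4034,.1434,.027,-.31)])
p,d=arm.snapshot('wrist');cv2.imwrite('pics/w9.png',p[:,:,::-1])"
```

```text
time_s: 24.1
position: [0.5056, 0.203, 0.1649]
ee_rot: [0.0, 0.999, -0.046, -0.0]
wrist_force: [0.4, 0.3, -0.3]
gripper_width: 0.808
finger_force: 0.0
time_s: 24.6
position: [0.4016, 0.1424, 0.1258]
ee_rot: [-0.0, 0.988, -0.155, 0.0]
wrist_force: [0.3, 0.4, 0.4]
gripper_width: 1.004
finger_force: 0.0
t 24.6 p [0.4016 0.1424 0.1258] psi -0.311 w 1.004 f 0.0
(0.4034, 0.1434, 0.027, -0.31) t [ 0.01 -0.01  0.66] w [-0. -0. -0.] rows>= 2.0
```

View pics/w9.png

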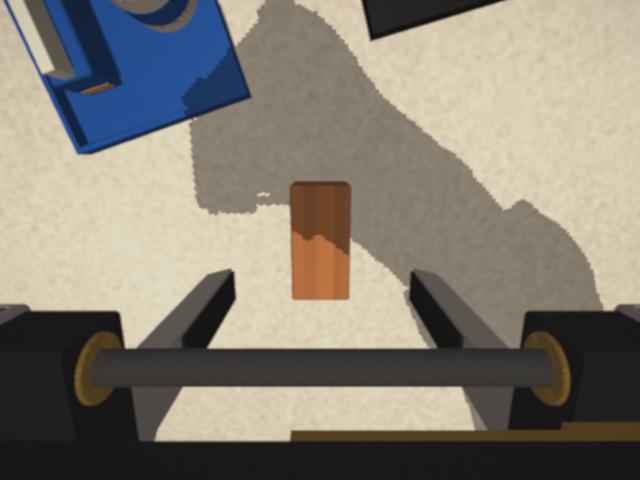

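The block is centred and aligned (columns 290–351). Descend and grip.

```bash
python3 -m inch '[{"tx":0.01,"ty":-0.01,"tz":0.25,"wx":0,"wy":0,"wz":0,"grip":1},{"tx":0.01,"ty":-0.01,"tz":0.5,"wx":0,"wy":0,"wz":0,"grip":0.9},{"tx":0.01,"ty":-0.01,"tz":0.66,"wx":0,"wy":0,"wz":0,"grip":0.8},{"tx":0.01,"ty":-0.01,"tz":0.66,"wx":0,"wy":0,"wz":0,"grip":0.7},{"tx":0.01,"ty":-0.01,"tz":0.66,"wx":0,"wy":0,"wz":0,"grip":0.7}]'
python3 -m inch '[{"tx":0,"ty":0,"tz":0,"wx":0,"wy":0,"wz":0,"grip":0.35},{"tx":0,"ty":0,"tz":0,"wx":0,"wy":0,"wz":0,"grip":0.35},{"tx":0,"ty":0,"tz":0,"wx":0,"wy":0,"wz":0,"grip":0.35},{"tx":0,"ty":0,"tz":0,"wx":0,"wy":0,"wz":0,"grip":0.35},{"tx":0,"ty":0,"tz":0,"wx":0,"wy":0,"wz":0,"grip":0.35}]' 25
python3 -c "
from h import *
plan([(.4034,.1434,.155,-.31),(.51,.067,.155,-.18),(.6163,-.0111,.155,-.038),(.6163,-.0111,.034,-.038)])"
```

```text
time_s: 25.15
position: [0.4034, 0.1435, 0.0267]
ee_rot: [-0.0, 0.988, -0.155, -0.0]
wrist_force: [-0.7, 0.6, 0.5]
gripper_width: 0.714
finger_force: 0.0
time_s: 25.65
position: [0.4033, 0.1431, 0.0271]
ee_rot: [-0.0, 0.988, -0.155, 0.001]
wrist_force: [-2.1, -0.1, 11.9]
gripper_width: 0.474
finger_force: 25.0
t 25.6 p [0.4033 0.1431 0.0271] psi -0.311 w 0.474 f 25.0
(0.4034, 0.1434, 0.155, -0.31) t [ 0.   -0.   -0.85] w [-0. -0. -0.] rows>= 2.6
(0.51, 0.067, 0.155, -0.18) t [ 0.83  0.26 -0.  ] w [-0.   -0.   -0.04] rows>= 2.6
(0.6163, -0.0111, 0.155, -0.038) t [ 0.8   0.39 -0.  ] w [-0.   -0.   -0.05] rows>= 2.7
(0.6163, -0.0111, 0.034, -0.038) t [-0.   -0.    0.81] w [-0. -0.  0.] rows>= 2.4
```

```bash
python3 -m inch '[{"tx":0,"ty":0,"tz":-0.1,"wx":0,"wy":0,"wz":0,"grip":0.35},{"tx":0,"ty":0,"tz":-0.3,"wx":0,"wy":0,"wz":0,"grip":0.35},{"tx":0,"ty":0,"tz":-0.55,"wx":0,"wy":0,"wz":0,"grip":0.35},{"tx":0,"ty":0,"tz":-0.8,"wx":0,"wy":0,"wz":0,"grip":0.35},{"tx":0,"ty":0,"tz":-0.85,"wx":0,"wy":0,"wz":0,"grip":0.35}]'
python3 -m inch '[{"tx":0.2,"ty":0.06,"tz":0,"wx":0,"wy":0,"wz":-0.01,"grip":0.35},{"tx":0.4,"ty":0.12,"tz":0,"wx":0,"wy":0,"wz":-0.02,"grip":0.35},{"tx":0.62,"ty":0.19,"tz":0,"wx":0,"wy":0,"wz":-0.03,"grip":0.35},{"tx":0.83,"ty":0.26,"tz":0,"wx":0,"wy":0,"wz":-0.04,"grip":0.35}]'
python3 -m inch '[{"tx":0.2,"ty":0.1,"tz":0,"wx":0,"wy":0,"wz":-0.01,"grip":0.35},{"tx":0.4,"ty":0.2,"tz":0,"wx":0,"wy":0,"wz":-0.02,"grip":0.35},{"tx":0.6,"ty":0.3,"tz":0,"wx":0,"wy":0,"wz":-0.04,"grip":0.35},{"tx":0.8,"ty":0.39,"tz":0,"wx":0,"wy":0,"wz":-0.05,"grip":0.35},{"tx":0.8,"ty":0.39,"tz":0,"wx":0,"wy":0,"wz":-0.05,"grip":0.35}]'
python3 -m inch '[{"tx":0,"ty":0,"tz":0,"wx":0,"wy":0,"wz":0,"grip":0.35},{"tx":0,"ty":0,"tz":0,"wx":0,"wy":0,"wz":0,"grip":0.35}]'
python3 -c "
from h import *
plan([(.6163,-.0111,.031,-.038)])"
```

```text
time_s: 26.15
position: [0.4042, 0.1435, 0.1576]
ee_rot: [-0.001, 0.988, -0.155, 0.003]
wrist_force: [0.0, 0.4, -1.7]
gripper_width: 0.475
finger_force: 25.0
time_s: 26.55
position: [0.5101, 0.0666, 0.1534]
ee_rot: [0.0, 0.996, -0.092, -0.0]
wrist_force: [0.5, 0.8, -0.8]
gripper_width: 0.477
finger_force: 25.0
time_s: 27.05
position: [0.6183, -0.0153, 0.1527]
ee_rot: [0.0, 1.0, -0.015, -0.0]
wrist_force: [-1.4, -0.0, -0.8]
gripper_width: 0.477
finger_force: 25.0
time_s: 27.25
position: [0.6157, -0.0112, 0.1534]
ee_rot: [-0.0, 1.0, -0.014, -0.0]
wrist_force: [0.2, -0.1, -0.7]
gripper_width: 0.478
finger_force: 25.0
t 27.2 p [ 0.6157 -0.0112  0.1534] psi -0.028 w 0.478 f 25.0
(0.6163, -0.0111, 0.031, -0.038) t [ 0.   -0.    0.82] w [-0.  0.  0.] rows>= 2.5
```

```bash
python3 -m inch '[{"tx":0,"ty":0,"tz":0.25,"wx":0,"wy":0,"wz":0,"grip":0.35},{"tx":0,"ty":0,"tz":0.5,"wx":0,"wy":0,"wz":0,"grip":0.35},{"tx":0,"ty":0,"tz":0.7,"wx":0,"wy":0,"wz":0,"grip":0.35},{"tx":0,"ty":0,"tz":0.78,"wx":0,"wy":0,"wz":0,"grip":0.35},{"tx":0,"ty":0,"tz":0.81,"wx":0,"wy":0,"wz":0,"grip":0.35}]'
python3 -m inch '[{"tx":0,"ty":0,"tz":0,"wx":0,"wy":0,"wz":0,"grip":0.35},{"tx":0,"ty":0,"tz":0,"wx":0,"wy":0,"wz":0,"grip":0.35}]'
python3 -m inch '[{"tx":0,"ty":0,"tz":0.018,"wx":0,"wy":0,"wz":0,"grip":0.35},{"tx":0,"ty":0,"tz":0.018,"wx":0,"wy":0,"wz":0,"grip":0.65},{"tx":0,"ty":0,"tz":0.018,"wx":0,"wy":0,"wz":0,"grip":0.65},{"tx":0,"ty":0,"tz":0.018,"wx":0,"wy":0,"wz":0,"grip":0.65},{"tx":0,"ty":0,"tz":0.018,"wx":0,"wy":0,"wz":0,"grip":0.65}]'
python3 -m inch '[{"tx":0,"ty":0,"tz":-0.1,"wx":0,"wy":0,"wz":0,"grip":0.65},{"tx":0,"ty":0,"tz":-0.4,"wx":0,"wy":0,"wz":0,"grip":0.65},{"tx":0,"ty":0,"tz":-0.7,"wx":0,"wy":0,"wz":0,"grip":0.65},{"tx":0,"ty":0,"tz":-0.9,"wx":0,"wy":0,"wz":0,"grip":0.65},{"tx":0,"ty":0,"tz":-0.9,"wx":0,"wy":0,"wz":0,"grip":0.65}]'
python3 -m inch '[{"tx":-0.3,"ty":0,"tz":-0.2,"wx":0,"wy":0,"wz":0,"grip":0.65},{"tx":-0.6,"ty":0,"tz":-0.3,"wx":0,"wy":0,"wz":0,"grip":0.65},{"tx":-0.9,"ty":0,"tz":-0.3,"wx":0,"wy":0,"wz":0,"grip":0.65},{"tx":-1,"ty":0,"tz":-0.3,"wx":0,"wy":0,"wz":0,"grip":0.65},{"tx":-1,"ty":0,"tz":-0.3,"wx":0,"wy":0,"wz":0,"grip":0.65}]'
python3 -m inch '[{"tx":-0.3,"ty":0,"tz":0,"wx":0,"wy":0,"wz":0,"grip":0.65},{"tx":-0.5,"ty":0,"tz":0,"wx":0,"wy":0,"wz":0,"grip":0.65},{"tx":-0.5,"ty":0,"tz":0,"wx":0,"wy":0,"wz":0,"grip":0.65}]'
python3 - <<'E'
from h import *
p,d=arm.snapshot("scene");cv2.imwrite("pics/scene1.png",p[:,:,::-1])
p,d=arm.snapshot("top");K,T=camT("top");W=cloud(d,K,T);z=W[...,2]
for n,c,a in [("blue",(.6095,.2319),.005),("black",(.6163,-.0111),-.038),("red",(.6136,-.2298),.149)]:
    D=W[...,:2]-c;L=np.stack([D[...,0]*np.cos(a)+D[...,1]*np.sin(a),-D[...,0]*np.sin(a)+D[...,1]*np.cos(a)],-1)
    m=(abs(L[...,0])<.085)&(abs(L[...,1])<.07)&(z>.034)&(z<.1)
    k,l,st,_=cv2.connectedComponentsWithStats(m.astype(np.uint8))
    for i in range(1,k):
        if st[i,4]>60: q=l==i;print(n,st[i,4],np.percentile(z[q],[50,97]).round(3),rect(L[q]))
for n,c in [("can",(.5938,.4406)),("tape",(.655,-.4521))]:
    m=(np.hypot(*(W[...,:2]-c).transpose(2,0,1))<.08)&(z>.02)&(z<.2);print(n,rect(W[m][:,:2]))
E
```

```text
time_s: 27.75
position: [0.6157, -0.0114, 0.0316]
ee_rot: [-0.0, 1.0, -0.014, -0.001]
wrist_force: [0.7, -0.2, -0.6]
gripper_width: 0.479
finger_force: 25.0
time_s: 27.95
position: [0.6172, -0.0118, 0.0338]
ee_rot: [-0.0, 1.0, -0.014, 0.001]
wrist_force: [0.0, -0.6, -0.5]
gripper_width: 0.475
finger_force: 25.0
time_s: 28.45
position: [0.6164, -0.012, 0.0296]
ee_rot: [-0.0, 1.0, -0.014, -0.0]
wrist_force: [-0.3, 0.4, 0.7]
gripper_width: 0.653
finger_force: 0.0
time_s: 28.95
position: [0.6186, -0.0119, 0.1703]
ee_rot: [-0.0, 1.0, -0.014, 0.004]
wrist_force: [1.4, -0.2, 0.1]
gripper_width: 0.648
finger_force: 0.0
time_s: 29.45
position: [0.4649, -0.0078, 0.2103]
ee_rot: [0.0, 1.0, -0.014, 0.0]
wrist_force: [0.3, 0.9, 0.3]
gripper_width: 0.649
finger_force: 0.0
time_s: 29.75
position: [0.3896, -0.0056, 0.2097]
ee_rot: [0.0, 1.0, -0.014, -0.0]
wrist_force: [0.9, -0.1, 0.6]
gripper_width: 0.646
finger_force: 0.0
blue 442 [0.047 0.069] (array([0.0034, 0.0335]), 102, 32, np.float64(-0.011))
blue 375 [0.075 0.081] (array([ 0.    , -0.0345]), 52, 50, np.float64(0.083))
black 570 [0.045 0.051] (array([ 0.0011, -0.0002]), 92, 45, np.float64(0.009))
red 448 [0.048 0.07 ] (array([ 0.0019, -0.0306]), 100, 33, np.float64(0.004))
red 375 [0.074 0.081] (array([0.001, 0.033]), 51, 50, np.float64(-0.856))
can (array([0.5925, 0.4393]), 70, 69, np.float64(-0.194))
tape (array([ 0.6559, -0.4529]), 84, 83, np.float64(-0.517))
```

View pics/scene1.png

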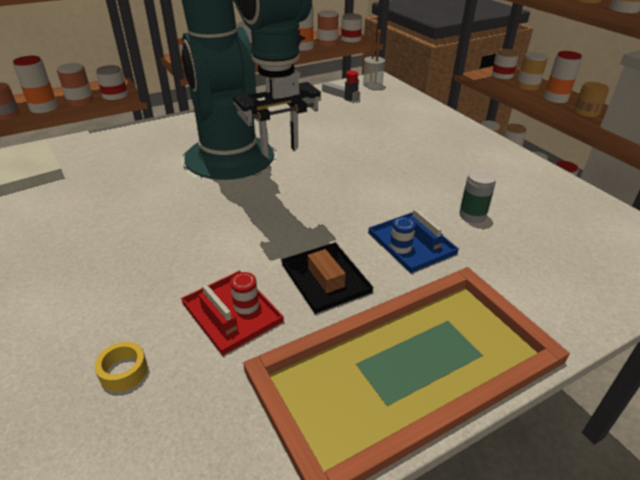

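The final view shows all five parts flat and upright in their own trays: red at (232,305), black (326,270), blue (413,240). The measured positions are inside the limits, and the can and tape have not moved.

```bash
python3 -c "
from station import arm
print(arm.sign_off())"
```

```text
the job is handed in; nothing more can be done
None
```

The job is handed in at about 30 s of the 136 s allowed: by the final camera check all five parts are upright in their own trays and within limits, and the tape roll and cleaner can are where they were; the sign-off returned no verdict.

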